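# Snap a turned cap onto the sloped measuring stand and close the caliper on it

## Robot

A 6-joint arm with a two-finger parallel gripper is mounted at the origin on a cart in front of the work surface, level with it; the furniture and walls round the work are solid. World frame = base frame: x ahead of the robot, y to its left, z up, the work surface at z = 0. Lengths are in m, angles in rad, forces in N, time in s.
With the tool pointing down it reaches from about 0.375 to 0.925 m from the base axis. Payload 5.7 kg.
Tool frame: the origin (TCP) lies at the very end of the fingers, on their centre line; the grasp point (between the pads) lies 19 mm behind it; z points along the fingers, y is the line along which they close (so a half turn about z gives the same grasp; the last joint's range is limited). The gripper opens to 85 mm and grips with 20 to 120 N. Pads are 22 mm wide; open, the fingers measure 114 mm over their backs; the gripper's body (76 mm by 85 mm) begins 54 mm behind the grasp point. The pads swing forward as they close: fully open they stand 13 mm farther back than shut.
Start: joints at [1.228, 0.359, 1.51, -0, 1.272, -0.115], TCP at [0.135, 0.584, 0.231] pointing down, gripper open.
Joint ranges: [-2.97, 2.97], [-1.01, 2.36], [0.21, 2.38], [-0.96, 4.11], [0.2, 2.71], [-2.98, 2.98]. Speed limits (rad/s): [2.39, 2.39, 3.14, 3.14, 3.14, 3.14].

## Interface

Orientations are given as a unit quaternion [x, y, z, w].
In Python, from station import bot gives the robot as it stands.
- The arm moves only by the tool drive_tool, never from a script. Its argument "rows" is a list of rows, each an object with "hand": the opening in per cent of the stroke, from 0 (shut) to 100 (fully open); "dp": the shift along the world's x, y, z in mm, a list of three; "roll": the turn about the world's z in rad. A call has 1 to 20 rows; each row is the pose to reach, as a shift and turn from the pose commanded when the call began; what a row does not reach only later rows make up. A row lasts 1/8 s, in which the tool goes at most 62.5 mm and 10.7 degrees, less where a joint would pass 70% of its speed; a pose out of reach is approached as far as the arm can. A call with a gripper value outside its range is refused whole. The fingers move at their own pace and stop on an object; "newtons" is the grip in N (left out, the last holds). Time passes only in rows, so rows that repeat a pose let the fingers close. It gives the time, the measured TCP pose, the force, the opening and the grip force at its end, in the units of the state.
- bot.read_state(): the state, without advancing time (a new reading comes with each control period).
- bot.camera(name): name is "scene" or "top"; returns a dict with "pixels" (480x640x3 uint8, blue, green, red), "z_map" (480x640 float32, m along the optical axis (not along the pixel's ray), 0 where there is no reading), "fov_y" (degrees; the focal length in pixels is half the picture's height over the tangent of half this angle, whatever the lens; pixels are square), "cx", "cy" (the principal point, pixels), "k1" (the pictures are not rectified: a ray, as slopes to the right and down, at radius r is drawn at 1 + k1 r^2 times it, then the intrinsics apply), "rvec" (rotation vector, rad) and "tvec" (3), from world to camera coordinates, as OpenCV has them. Camera axes: x right, y down, z forward; pixel columns grow to the right and rows downward; lengths in m; the calibration is good to about 2 mm. A picture is of the moment at which its call begins.
- bot.hand_in(): hands the job in; it is judged then, once.
Trained networks look in a picture, given as the dict that the camera call returned (one of the last four; its "shot" number tells which), for a name from the list of things; names that differ only in an ending like _2 or _b are one class to them, and where a whole thing is asked for, a point or a joint stands for the part that bears it (a point fixed in the world has none). Each returns a list of dicts, best first, with "p" (0 to 1); they miss things now and then, are a little off and sometimes report something else, mostly with a low value. They report only what shows in the picture. A call takes as long as a camera call.
- bot.silhouettes(name, picture): "pixels" (480x640 bool, what is visible of it) and "extent" ([left, top, right, bottom] in pixels, round what is visible of it).
- bot.mark_of(name, picture): "at" ([column, row] in pixels: a listed point, or the origin of a listed thing).
The state is a dict: "t": time; "joint_positions": joint angles; "qd": joint speeds; "tau": joint torques, N m; "position": TCP position; "ee_rot": TCP orientation; "contact_force": force on the tool from outside, world axes, zero at the start; "wrist_torque": the same for the moment, N m; "width": finger opening in m; "finger_force": force on a finger pad.
Only numpy, scipy, OpenCV 4.12 (cv2) and the standard library are available. Lean on these libraries where they do the work, as an engineer would, in place of code of your own. Each camera call takes 0.05 s, during which the arm holds its last target. There are 200 camera calls.

## Task

Check the size of the turned metal cap on the sloped measuring stand: press the cap down its pin past the spring plunger until it sits fully home, then slide the caliper's moving jaw shut until it presses lightly but definitely (a few newtons) on the cap's collar, and let go, leaving the jaw touching the collar. Keep the jaw wide open until the cap is home, close it gently, and do not disturb the jar, tape roll and battery cell around the stand.

Things in the scene. Friction and masses are not known exactly. Their poses are not given: they have to be found in the camera images.
- cap_top (a point): Centre of the flat top of the turned aluminium cap: 32 mm high, 20 mm across, with a 24.4 mm collar 16 to 24 mm below its top; on a pin of the sloped plate. z points out of the cap along the pin, square to the plate: 30 degrees from vertical, leaning to the stand's front; x up the slope; y along the caliper beam. It moves only along z; its top is 62 mm above the plate raised, 38 mm home.
- cap (a joint): How far the cap is pressed down its pin, m: 0 raised, 0.024 fully home on its shoulder. Starts 0 to 0.006; stays where it is left. The sprung round nose of a plunger, on a post 32 mm high in front of the pin, must ride over the collar: this takes up to about 6 N between 0.007 and 0.012; over the last 3 mm the nose pushes the cap home and holds it.
- slider_grip (a point): Grip point on the caliper's sliding head, 4 mm below its top. Axes as cap_top. The head is 29 mm wide in x (+-14.5 mm), in y from 16 mm behind to 36 mm ahead of this point, its top 27 mm above the plate. Beam and jaws have free space below: fingertips may reach 12 mm below this point. It moves only along y: +y closes; friction (about 0.4 N) holds it where it is left.
- caliper_slider (a joint): Position of the sliding head, m, 0 = jaws shut; starts 0.042 to 0.065 and shrinks as the head moves to its +y. The jaw touches the cap's collar (cap home) at about 0.017; the fixed jaw stands just clear of the collar's other side.
- stand: Grey steel measuring stand, fixed: base 226 mm along y; plate 104 x 226 mm sloped 30 degrees up away from the robot, its middle 58 mm high; the caliper is clamped on it along y. Over its rear a lamp bar on two posts, 187 to 201 mm high, from 30 mm behind the origin backwards: a vertical gripper over the caliper's beam hits it. Origin on the table under the plate's centre, x to the rear, z up.
- flux_jar: Small cream jar with black lid, 45 mm diameter, 47 mm high, loose, near the stand. Origin at the centre of its underside.
- tape_roll: Black tape roll lying flat, 68 mm diameter, 18 mm high, loose, near the stand. Origin at the centre of its underside.
- cell: Small cylindrical battery cell lying down, 14 mm diameter, 48 mm long along its y, loose, near the stand. Origin at the middle of its underside.
- jaw_face (a point): Middle of the moving jaw's measuring face (it belongs to the sliding head; 4 mm thick, pointing down the slope), 15 to 19 mm above the plate. Axes as cap_top; the face looks to +y, towards the cap (tapered 6 degrees). With the cap raised the jaw would pass under it.

How it is judged:
On the way, in this order (a step that is already met when the one before it is completed fails the run):
1. the cap is pressed fully home (within 2 mm) while the jaws are still open by more than 28 mm (value of joint cap above 0.022 m and value of joint caliper_slider above 0.028 m), for 0.2 s.
2. the caliper's moving jaw presses on the cap's collar with more than 1 N (contact force between caliper_slider and cap above 1 N), for 0.1 s.
At the end, for the whole second after the job is handed in: The cap is fully home on its pin (within 2 mm), and the caliper's moving jaw stands against its collar (within about 1.5 mm of touching) (value of joint cap above 0.022 m and value of joint caliper_slider between 0.0155 and 0.0187 m).
It fails at once if the jaw is driven hard against the cap (more than 25 N) (contact force between caliper_slider and cap above 25 N).
It fails at once if the jaw is closed below 24 mm while the cap is not home (value of joint caliper_slider below 0.024 m and value of joint cap below 0.02 m).
It fails at once if the jar is moved more than 15 mm (distance of flux_jar from where it was at the start of the episode above 0.015 m).
It fails at once if the tape roll is moved more than 15 mm (distance of tape_roll from where it was at the start of the episode above 0.015 m).
It fails at once if the battery cell is moved more than 15 mm (distance of cell from where it was at the start of the episode above 0.015 m).
It also fails if it takes over 38 s, if anything falls off the work surface, if the arm or the gripper's body presses on something with over 40 N, if the wrist force passes 120 N, or if a joint passes its speed limit or range.

## Working session

There is one attempt and no reset: what is moved stays moved. The work goes in short steps, Python scripts to look and compute and a tool call to move; the robot and the scene stay as the last step left them, time stands still between calls to the robot, and variables do not carry over. Pictures are saved under pics/ and viewed, at most 10 in all, crops included, and the job is handed in when it is done.

Besides the shell and the picture viewer there is one more tool, called after "Call:" as name([rows], argument=value, ...), one row to a line, values as JSON. drive_tool: Moves the arm, as the interface text tells. Its arguments: {"type":"object","properties":{"rows":{"type":"array","items":{"type":"object","properties":{"hand":{"type":"number"},"dp":{"type":"array","items":{"type":"number"}},"roll":{"type":"number"}}}},"newtons":{"type":"number"}},"required":["rows"]}

```bash
ls; mkdir -p pics; cat > h.py <<'E'
import numpy as np,cv2
from station import bot
def K(p):
    f=240/np.tan(np.radians(p['fov_y'])/2); return f,p['cx'],p['cy']
def ray(p,uv):
    f,cx,cy=K(p); d=np.array([(uv[0]-cx)/f,(uv[1]-cy)/f]); s=d.copy()
    for _ in range(20): s=d/(1+p['k1']*(s@s))
    R=cv2.Rodrigues(np.array(p['rvec'],float))[0]; t=np.array(p['tvec'],float).ravel()
    return -R.T@t, R.T@np.array([s[0],s[1],1.])   # origin, dir per unit depth
def at_depth(p,uv,z):
    o,d=ray(p,uv); return o+d*z
def at_height(p,uv,h):
    o,d=ray(p,uv); return o+d*(h-o[2])/d[2]
def depth(p,uv,r=2):
    u,v=int(round(uv[0])),int(round(uv[1])); a=p['z_map'][max(v-r,0):v+r+1,max(u-r,0):u+r+1]; a=a[a>0]
    return float(np.median(a)) if a.size else 0
def proj(p,X):
    R=cv2.Rodrigues(np.array(p['rvec'],float))[0]; c=R@np.asarray(X,float)+np.array(p['tvec'],float).ravel()
    s=c[:2]/c[2]; f,cx,cy=K(p); return s*(1+p['k1']*(s@s))*f+[cx,cy]
def tri(a,b):
    (o1,d1),(o2,d2)=a,b; d1=d1/np.linalg.norm(d1); d2=d2/np.linalg.norm(d2)
    s=np.linalg.lstsq(np.c_[d1,-d2],o2-o1,rcond=None)[0]; x,y=o1+d1*s[0],o2+d2*s[1]
    return (x+y)/2,np.linalg.norm(x-y)
E
python3 - <<'E'
from h import *
np.set_printoptions(precision=4,suppress=True)
s=bot.read_state(); print(s['t'],s['position'],s['ee_rot'],s['width'])
P={n:bot.camera(n) for n in('scene','top')}
for n,p in P.items(): cv2.imwrite(f'pics/{n}0.png',p['pixels']); print(n,p['fov_y'],-cv2.Rodrigues(np.array(p['rvec'],float))[0].T@np.array(p['tvec'],float).ravel())
for k in 'cap_top slider_grip jaw_face stand flux_jar tape_roll cell'.split():
    r={}
    for n,p in P.items():
        m=bot.mark_of(k,p)
        for q in m[:2]: print(k,n,np.array(q['at']),round(q['p'],2),at_depth(p,q['at'],depth(p,q['at'])))
        if m: r[n]=ray(p,m[0]['at'])
    if len(r)==2: print('  tri',*tri(r['scene'],r['top']))
E
```

```text
pics
0.0 [0.1353 0.5838 0.2305] [ 0.1137  0.9935 -0.0009 -0.0002] 0.08544092397122591
scene 48.73607223231161 [ 0.1987 -0.4602  0.7777]
top 44.43373435534277 [0.3964 0.0356 1.4082]
cap_top scene [319.1 287.3] 0.72 [ 0.5173 -0.0114  0.1018]
cap_top top [344.4 276.1] 0.55 [ 0.526  -0.0098  0.1043]
  tri [ 0.5238 -0.0084  0.0951] 0.00717147804654205
slider_grip top [384.3 264.1] 0.92 [ 0.5519 -0.1012  0.0909]
jaw_face scene [348.2 322.8] 0.74 [ 0.5284 -0.0768  0.0667]
jaw_face top [369.8 276.2] 0.75 [ 0.5281 -0.0695  0.0634]
  tri [ 0.5306 -0.0711  0.0579] 0.004329691488442901
stand scene [363.1 343.2] 0.83 [ 0.5298 -0.1151  0.0523]
stand top [377.7 270.7] 0.96 [ 0.5384 -0.0866  0.0809]
  tri [ 0.5476 -0.0941  0.0098] 0.0035697173966266716
flux_jar scene [342.1 265.6] 0.76 [0.6233 0.0613 0.0185]
flux_jar top [305.5 229.7] 0.76 [0.6441 0.0761 0.046 ]
  tri [ 0.6488  0.0814 -0.015 ] 0.01442180245863385
tape_roll scene [437.2 335.2] 0.61 [ 0.5825 -0.2117  0.1435]
tape_roll top [400.5 220. ] 0.59 [ 0.6702 -0.1555 -0.0017]
  tri [ 0.6699 -0.1552 -0.0006] 0.0002905886488077058
cell scene [447.5 434.1] 0.65 [ 0.5481 -0.3012  0.0119]
cell scene [349.3 323.5] 0.34 [ 0.5291 -0.0788  0.0665]
cell top [457.1 265. ] 0.41 [ 0.5549 -0.2874  0.001 ]
  tri [ 0.5592 -0.2935 -0.0177] 0.005505207327966018
```

```bash
python3 - <<'E'
import cv2
a=cv2.imread('pics/scene0.png')[200:470,220:540];b=cv2.imread('pics/top0.png')[190:330,270:480]
cv2.imwrite('pics/s0c.png',cv2.resize(a,None,fx=2.2,fy=2.2,interpolation=3));cv2.imwrite('pics/t0c.png',cv2.resize(b,None,fx=3.8,fy=3.8,interpolation=3))
E
```

```text
(no output)
```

View pics/s0c.png

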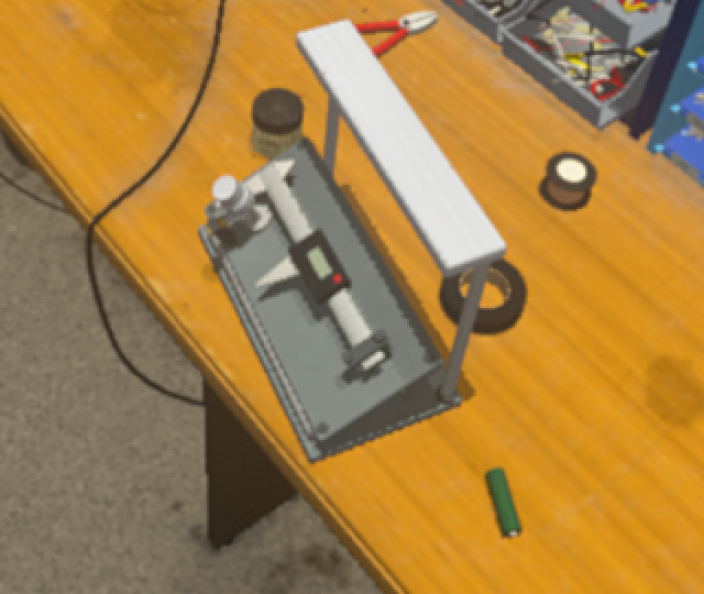

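View pics/t0c.png

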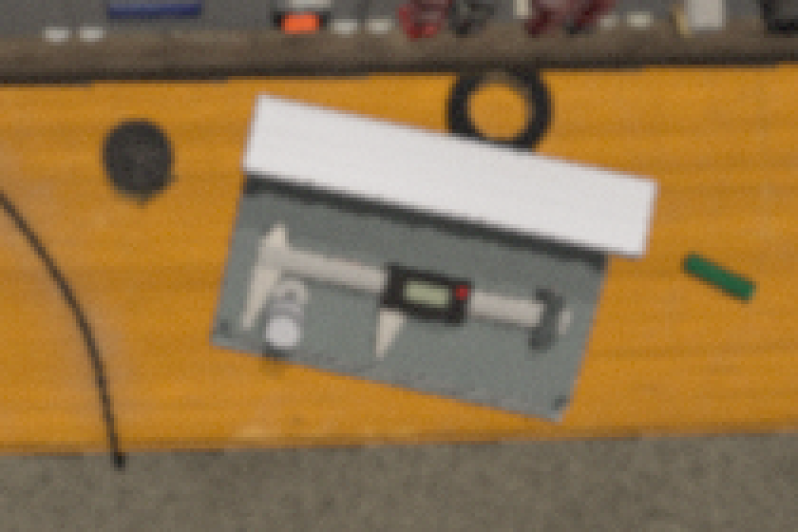

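The scene shows the stand yawed by about −0.2 rad, with the cap raised at its left front (top crop 285,330). The jaw is wide open, the lamp bar is at the rear, and the jar, tape and cell lie behind or to the side. The front is free. Next I'll fit the stand pose.

```bash
python3 - <<'E'
from h import *
from scipy.optimize import least_squares
np.set_printoptions(precision=4,suppress=True)
P={n:bot.camera(n) for n in('scene','top')}
p=P['top']
full=lambda c:(270+c[0]/3.8,190+c[1]/3.8)
for c in [(258,95),(657,180),(640,255),(245,172)]: print('bar',at_height(p,full(c),.201))
for c in [(212,345),(570,420)]: print('front edge',at_height(p,full(c),.058-.026))
# plate plane by RANSAC on depth inside stand silhouette
for n,p in P.items():
    m=bot.silhouettes('stand',p)[0]['pixels']&(p['z_map']>0)
    v,u=np.nonzero(m); X=np.array([at_depth(p,(a,b),p['z_map'][b,a]) for a,b in zip(u,v)])
    rng=np.random.default_rng(0);best=None;bn=0
    for _ in range(500):
        a,b,c=X[rng.choice(len(X),3,False)];N=np.cross(b-a,c-a);N/=np.linalg.norm(N)+1e-12;N*=np.sign(N[2])
        if not .8<N[2]<.92: continue
        k=np.abs((X-a)@N)<.003
        if k.sum()>bn: bn=k.sum();best=k
    Q=X[best];c=Q.mean(0);N=np.linalg.svd(Q-c)[2][2];N*=np.sign(N[2])
    print(n,'plane',c,N,'tilt',np.degrees(np.arccos(N[2])),'yaw',np.arctan2(N[1],N[0])-np.pi,bn,len(X))
    b=X[(X[:,2]>.18)]; 
    if len(b): print(' bar z',np.median(b[:,2]),cv2.minAreaRect((b[:,:2]*1000).astype(np.float32)))
    # cap
    s=bot.silhouettes('cap',p)
    for q in s[:1]:
        v,u=np.nonzero(q['pixels']&(p['z_map']>0)); Y=np.array([at_depth(p,(a,bb),p['z_map'][bb,a]) for a,bb in zip(u,v)])
        h=(Y-c)@N; print(' cap n',len(h),q['p'],'heights',np.percentile(h,[50,80,90,97]))
        t=Y[(h>np.percentile(h,90)-.006)]; print(' top',len(t),t.mean(0))
    s=bot.silhouettes('caliper_slider',p)
    for q in s[:1]:
        v,u=np.nonzero(q['pixels']&(p['z_map']>0)); Y=np.array([at_depth(p,(a,bb),p['z_map'][bb,a]) for a,bb in zip(u,v)])
        h=(Y-c)@N; print(' slider',len(h),q['p'],'heights',np.percentile(h,[10,50,90]), 'top',Y[h>.022].mean(0),len(Y[h>.022]))
E
```

```text
bar [0.6452 0.0029 0.201 ]
bar [ 0.5914 -0.2152  0.201 ]
bar [ 0.5501 -0.2033  0.201 ]
bar [0.6024 0.0114 0.201 ]
front edge [0.5234 0.0318 0.032 ]
front edge [ 0.4704 -0.1875  0.032 ]
scene plane [ 0.5426 -0.1098  0.058 ] [-0.4816  0.123   0.8677] tilt 29.803016995454104 yaw -0.25010686559143647 5278 13976
 bar z 0.19990481746946365 ((596.2877197265625, -103.35768127441406), (226.67689514160156, 45.36854553222656), 75.70405578613281)
 cap n 244 0.69 heights [0.0524 0.0611 0.0623 0.0634]
 top 112 [ 0.5224 -0.0135  0.1033]
 slider 574 0.89 heights [0.0193 0.0263 0.0282] top [ 0.5424 -0.1002  0.0871] 490
top plane [ 0.5496 -0.0928  0.0581] [-0.4846  0.119   0.8666] tilt 29.93611221739644 yaw -0.24078872931961914 2235 6805
 bar z 0.19957028057258985 ((598.6244506835938, -100.87017822265625), (227.38710021972656, 45.366783142089844), 75.81275177001953)
 cap n 110 0.54 heights [0.0591 0.0626 0.063  0.065 ]
 top 59 [ 0.5253 -0.0085  0.1042]
 slider 321 0.76 heights [0.0196 0.0257 0.0295] top [ 0.5443 -0.0949  0.0861] 263
```

Call:
drive_tool([
  {"hand":0,"dp":[40,-60,0],"roll":0},
  {"hand":0,"dp":[70,-106,0],"roll":0},
  {"hand":0,"dp":[102,-155,0],"roll":0},
  {"hand":0,"dp":[134,-203,0],"roll":0},
  {"hand":0,"dp":[166,-252,0],"roll":0},
  {"hand":0,"dp":[198,-300,0],"roll":0},
  {"hand":0,"dp":[230,-349,0],"roll":0},
  {"hand":0,"dp":[262,-398,0],"roll":0},
  {"hand":0,"dp":[294,-446,-10],"roll":0},
  {"hand":0,"dp":[326,-495,-20],"roll":-0.01},
  {"hand":0,"dp":[358,-543,-40],"roll":-0.02},
  {"hand":0,"dp":[380,-576,-60],"roll":-0.02},
  {"hand":0,"dp":[392,-595,-80],"roll":-0.02},
  {"hand":0,"dp":[392,-595,-100],"roll":-0.02},
  {"hand":0,"dp":[392,-595,-100],"roll":-0.02},
  {"hand":0,"dp":[392,-595,-100],"roll":-0.02},
], newtons=60)

```text
t: 3.2
position: [0.5277, -0.0103, 0.1319]
ee_rot: [0.123, 0.992, -0.0, 0.0]
contact_force: [0.3, 0.8, -0.2]
width: -0.0002
finger_force: 0.0
```

```bash
python3 - <<'E'
from h import *
p=bot.camera('scene'); cv2.imwrite('pics/s1.png',cv2.resize(p['pixels'][200:400,220:460],None,fx=3,fy=3,interpolation=3))
E
```

```text
(no output)
```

View pics/s1.png

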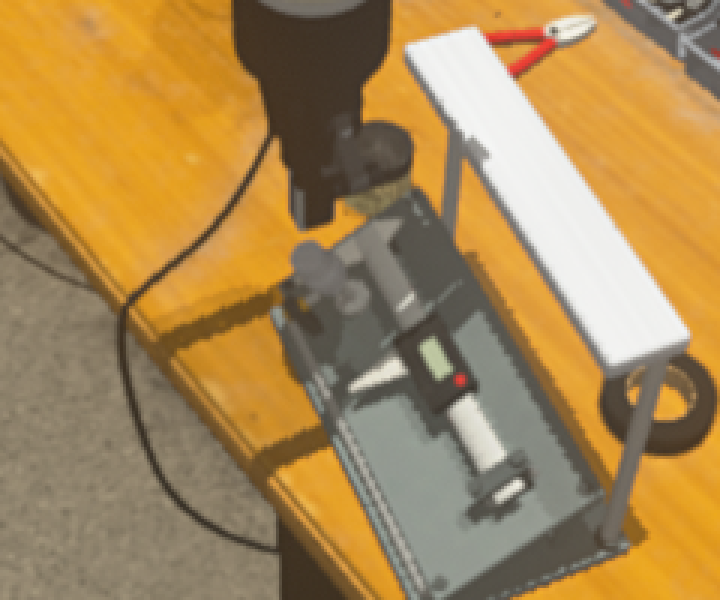

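The closed fingers (crop 313,225) are right above the cap top (318,255). I'll go down and press along the pin axis.

Call:
drive_tool([
  {"dp":[0,0,-10]},
  {"dp":[0,0,-18]},
  {"dp":[1,0,-20]},
  {"dp":[2,-0.5,-22]},
  {"dp":[3,-0.7,-24]},
  {"dp":[4,-1,-26]},
  {"dp":[5,-1.3,-28]},
  {"dp":[6,-1.5,-30]},
  {"dp":[7,-1.8,-32]},
  {"dp":[8,-2,-34]},
  {"dp":[9,-2.3,-36]},
  {"dp":[10,-2.5,-38]},
  {"dp":[11,-2.8,-40]},
  {"dp":[11,-2.8,-40]},
])

```text
invalid input
```

Call:
drive_tool([
  {"hand":0,"roll":0,"dp":[0,0,-10]},
  {"hand":0,"roll":0,"dp":[0,0,-18]},
  {"hand":0,"roll":0,"dp":[1,0,-20]},
  {"hand":0,"roll":0,"dp":[2,-0.5,-22]},
  {"hand":0,"roll":0,"dp":[3,-0.7,-24]},
  {"hand":0,"roll":0,"dp":[4,-1,-26]},
  {"hand":0,"roll":0,"dp":[5,-1.3,-28]},
  {"hand":0,"roll":0,"dp":[6,-1.5,-30]},
  {"hand":0,"roll":0,"dp":[7,-1.8,-32]},
  {"hand":0,"roll":0,"dp":[8,-2,-34]},
  {"hand":0,"roll":0,"dp":[9,-2.3,-36]},
  {"hand":0,"roll":0,"dp":[10,-2.5,-38]},
  {"hand":0,"roll":0,"dp":[11,-2.8,-40]},
  {"hand":0,"roll":0,"dp":[11,-2.8,-40]},
])

```text
t: 5.0
position: [0.5385, -0.0134, 0.091]
ee_rot: [0.124, 0.992, -0.0, -0.0]
contact_force: [-0.5, 0.2, 0.8]
width: 0.0003
finger_force: 0.0
```

Call:
drive_tool([
  {"hand":0,"roll":0,"dp":[0.5,0,-1]},
  {"hand":0,"roll":0,"dp":[1,-0.2,-2]},
  {"hand":0,"roll":0,"dp":[1.5,-0.3,-3]},
  {"hand":0,"roll":0,"dp":[2,-0.4,-4]},
  {"hand":0,"roll":0,"dp":[2,-0.4,-4]},
])

```text
t: 5.62
position: [0.5397, -0.0135, 0.0879]
ee_rot: [0.124, 0.992, -0.0, -0.001]
contact_force: [-6.1, 1.0, 10.3]
width: 0.0002
finger_force: 5.4
```

```bash
python3 - <<'E'
from h import *
p=bot.camera('scene'); cv2.imwrite('pics/s2.png',cv2.resize(p['pixels'][230:360,240:400],None,fx=4.5,fy=4.5,interpolation=3))
E
```

```text
(no output)
```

View pics/s2.png

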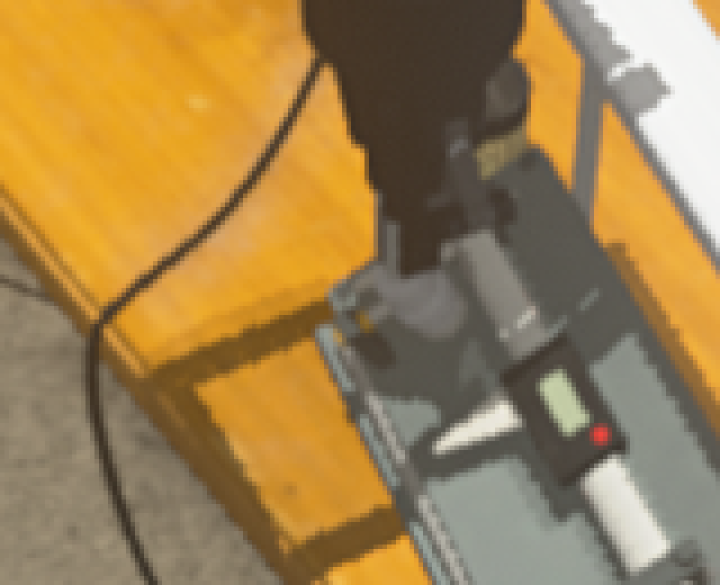

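Cap seated (z matches the home height to the mm, and the force is along the pin axis). I'll retreat to the jaw side, then check both the cap and the jaw.

Call:
drive_tool([
  {"hand":0,"roll":0,"dp":[-2,0,5]},
  {"hand":0,"roll":0,"dp":[-10,0,40]},
  {"hand":0,"roll":0,"dp":[-60,0,60]},
  {"hand":0,"roll":0,"dp":[-110,0,70]},
  {"hand":0,"roll":0,"dp":[-110,0,70]},
  {"hand":0,"roll":0,"dp":[-110,0,70]},
])

```text
t: 6.42
position: [0.4314, -0.0139, 0.1577]
ee_rot: [0.124, 0.992, -0.0, 0.001]
contact_force: [-0.1, 0.3, -0.6]
width: -0.0001
finger_force: 0.0
```

```bash
python3 - <<'E'
from h import *
np.set_printoptions(precision=4,suppress=True)
N=np.array([-.484,.121,.8666]);ex=np.array([.97,-.2445]);ey=np.array([.2445,.97]);o=np.array([.5464,-.089])
st=lambda X:np.r_[ex@(X[:2]-o),ey@(X[:2]-o),X[2]]*1000
for n in('scene','top'):
    p=bot.camera(n); c=np.array([[.5426,-.1098,.058],[.5496,-.0928,.0581]][n=='top'])
    for k,h in(('cap_top',.038),('slider_grip',.023),('jaw_face',.017)):
        for q in bot.mark_of(k,p)[:1]:
            O,d=ray(p,q['at']); X=O+d*((h-(O-c)@N)/(d@N)); print(n,k,q['p'],np.array(q['at']),'model-plane',X,'stand',st(X),'depth',st(at_depth(p,q['at'],depth(p,q['at'],1))))
    for k in('cap','caliper_slider'):
        q=bot.silhouettes(k,p)[0]; v,u=np.nonzero(q['pixels']&(p['z_map']>0)); Y=np.array([at_depth(p,(a,b),p['z_map'][b,a]) for a,b in zip(u,v)])
        hh=(Y-c)@N; print(n,k,q['p'],'h pct',np.percentile(hh,[10,50,90,97]))
        if k!='cap':
            S=np.array([st(y) for y in Y]); 
            T=S[hh>.0235]; print(' head x,y pct',np.percentile(T,[2,50,98],axis=0)[:,:2])
            J=S[(hh<.022)&(hh>.012)]
            for a in range(-45,0,5):
                j=J[(J[:,0]>=a)&(J[:,0]<a+5)]
                if len(j)>2: print('  jaw x',a,'y',j[:,1].min(),j[:,1].max(),'z',np.median(j[:,2]),len(j))
    if n=='top': cv2.imwrite('pics/t3.png',cv2.resize(p['pixels'][230:310,320:430],None,fx=7,fy=7,interpolation=3))
E
```

```text
scene cap_top 0.64 [329.1 292.3] model-plane [ 0.533  -0.018   0.0837] stand [-30.3492  65.6391  83.675 ] depth [-29.7863  66.969   81.868 ]
scene slider_grip 0.91 [365.4 323.1] model-plane [ 0.5424 -0.1025  0.0834] stand [ -0.5309 -14.0972  83.4373] depth [ -1.6867 -16.1222  86.6989]
scene jaw_face 0.9 [348.6 323.2] model-plane [ 0.529  -0.0771  0.0655] stand [-19.7402   7.2696  65.4827] depth [-20.2543   6.2441  67.097 ]Traceback (most recent call last):
  File "<stdin>", line 11, in <module>
IndexError: list index out of range
```

```bash
python3 - <<'E'
from h import *
np.set_printoptions(precision=1,suppress=True)
N=np.array([-.484,.121,.8666]);ex=np.array([.97,-.2445]);ey=np.array([.2445,.97]);o=np.array([.5464,-.089])
st=lambda X:np.r_[ex@(X[:2]-o),ey@(X[:2]-o),X[2]]*1000
for n in('top','scene'):
    p=bot.camera(n); c=np.array([[.5426,-.1098,.058],[.5496,-.0928,.0581]][n=='top'])
    for k,h in(('cap_top',.038),('slider_grip',.023),('jaw_face',.017)):
        for q in bot.mark_of(k,p)[:1]:
            O,d=ray(p,q['at']); X=O+d*((h-(O-c)@N)/(d@N)); print(n,k,q['p'],np.array(q['at']),'stand',st(X))
    for k in('cap','caliper_slider'):
        for q in bot.silhouettes(k,p)[:1]:
            v,u=np.nonzero(q['pixels']&(p['z_map']>0)); Y=np.array([at_depth(p,(a,b),p['z_map'][b,a]) for a,b in zip(u,v)])
            hh=(Y-c)@N; print(n,k,q['p'],'h pct',np.percentile(hh,[10,50,90,97])*1000)
            if k!='cap':
                S=np.array([st(y) for y in Y]); T=S[hh>.0235]; print(' head x,y pct',np.percentile(T,[2,50,98],axis=0)[:,:2])
                J=S[(hh<.022)&(hh>.012)]
                for a in range(-45,0,5):
                    j=J[(J[:,0]>=a)&(J[:,0]<a+5)]
                    if len(j)>2: print('  jaw x',a,'y',j[:,1].min(),j[:,1].max(),'z',np.median(j[:,2]),len(j))
    if n=='top': cv2.imwrite('pics/t3.png',cv2.resize(p['pixels'][230:310,320:430],None,fx=7,fy=7,interpolation=3))
E
```

```text
top cap_top 0.39 [344.1 271.2] stand [-26.3  74.7  84.6]
top slider_grip 0.83 [383.9 263.3] stand [10.3 -9.5 88.2]
top jaw_face 0.88 [370.  273.1] stand [-15.7  15.6  66.4]
top cap 0.48 h pct [17.6 33.9 39.4 41.4]
top caliper_slider 0.82 h pct [18.5 25.9 29.8 31.2]
 head x,y pct [[-12.1 -30.4]
 [  0.8  -4.5]
 [ 13.1  17.9]]
  jaw x -35 y 11.43866532230304 14.27237597205018 z 58.053557041753855 4
  jaw x -30 y 7.979359565067956 15.391336916477133 z 61.03261682712979 8
  jaw x -25 y 5.114524121059652 16.27675593550708 z 64.17832811389002 10
  jaw x -20 y 4.1368260218854935 15.909888866406918 z 65.83594662573067 12
  jaw x -15 y -22.369892179397468 16.92512019106786 z 69.46161976194631 10
  jaw x -10 y -24.61839980814315 -8.001368193267346 z 74.512768716809 3
  jaw x -5 y -17.466596795711624 19.56170204743977 z 78.78389471388259 3
scene cap_top 0.7 [324.5 290. ] stand [-34.8  75.   81.1]
scene slider_grip 0.87 [364.8 324.9] stand [ -2.5 -16.2  82.3]
scene jaw_face 0.63 [349.  318.8] stand [-16.2  13.8  67.5]
scene cap 0.58 h pct [15.9 30.8 38.5 39.4]
scene caliper_slider 0.79 h pct [19.1 26.1 28.  28.9]
 head x,y pct [[-12.7 -35.2]
 [ -0.8 -11.9]
 [ 11.4  14.2]]
  jaw x -40 y 8.481172293244764 10.380592286782896 z 59.087148847803086 3
  jaw x -35 y 5.904200442538536 11.293976497545309 z 60.58444181174166 10
  jaw x -30 y 4.718635232011515 13.129678300480407 z 62.34938879690161 18
  jaw x -25 y 2.7244106317315726 12.137922980525579 z 66.28267517214925 18
  jaw x -20 y -0.6511630394034623 15.148742553286633 z 68.61155440924283 23
  jaw x -15 y -0.4004773063016174 14.157893772064986 z 71.56711221890899 19
```

View pics/t3.png

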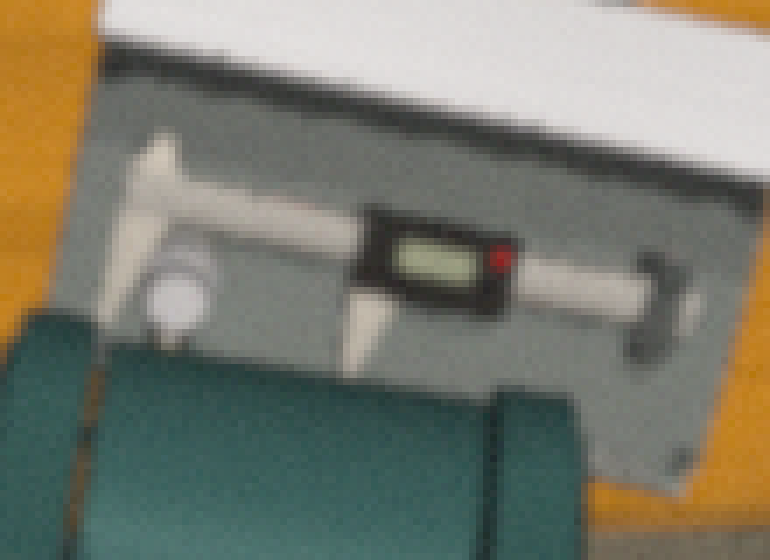

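The cap is home (about 38–39 mm above the plate). In the picture the jaw points down the slope at crop (365,340) with free plate behind it. I'll put the closed fingers behind the jaw.

Call:
drive_tool([
  {"hand":0,"roll":0,"dp":[0,-50,0]},
  {"hand":0,"roll":0,"dp":[20,-99,0]},
  {"hand":0,"roll":0,"dp":[60,-99,-20]},
  {"hand":0,"roll":0,"dp":[80,-99,-45]},
  {"hand":0,"roll":0,"dp":[80,-99,-65]},
  {"hand":0,"roll":0,"dp":[80,-99,-80]},
  {"hand":0,"roll":0,"dp":[80,-99,-90]},
  {"hand":0,"roll":0,"dp":[80,-99,-97]},
  {"hand":0,"roll":0,"dp":[80,-99,-97]},
])

```text
t: 8.4
position: [0.5103, -0.1127, 0.0602]
ee_rot: [0.124, 0.992, -0.0, -0.0]
contact_force: [-0.6, 1.1, -0.0]
width: 0.0001
finger_force: 0.0
```

```bash
python3 - <<'E'
from h import *
p=bot.camera('scene'); cv2.imwrite('pics/s4.png',cv2.resize(p['pixels'][240:380,260:420],None,fx=4,fy=4,interpolation=3))
E
```

```text
(no output)
```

View pics/s4.png

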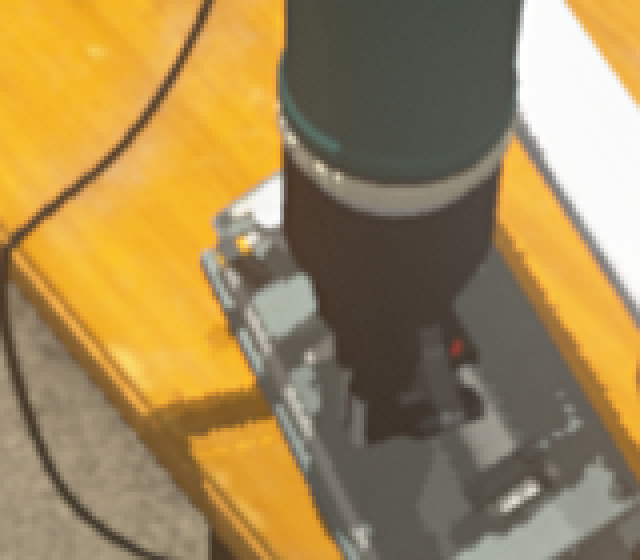

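Call:
drive_tool([
  {"hand":0,"roll":0,"dp":[1,4,0]},
  {"hand":0,"roll":0,"dp":[2,8,0]},
  {"hand":0,"roll":0,"dp":[3,12,0]},
  {"hand":0,"roll":0,"dp":[3.8,15,0]},
  {"hand":0,"roll":0,"dp":[4.5,18,0]},
  {"hand":0,"roll":0,"dp":[5.3,21,0]},
  {"hand":0,"roll":0,"dp":[6,24,0]},
  {"hand":0,"roll":0,"dp":[6.8,27,0]},
  {"hand":0,"roll":0,"dp":[7.6,30,0]},
  {"hand":0,"roll":0,"dp":[8.3,33,0]},
  {"hand":0,"roll":0,"dp":[9.1,36,0]},
  {"hand":0,"roll":0,"dp":[10.1,40,0]},
  {"hand":0,"roll":0,"dp":[11.1,44,0]},
  {"hand":0,"roll":0,"dp":[11.1,44,0]},
])

```text
t: 10.2
position: [0.5217, -0.0683, 0.0602]
ee_rot: [0.123, 0.992, 0.0, -0.0]
contact_force: [-0.1, 0.2, -0.3]
width: 0.0003
finger_force: 0.0
```

```bash
cat > m.py <<'E'
from h import *
import sys
np.set_printoptions(precision=1,suppress=True)
N=np.array([-.484,.121,.8666]);ex=np.array([.97,-.2445]);ey=np.array([.2445,.97]);o=np.array([.5464,-.089])
st=lambda X:np.r_[ex@(X[:2]-o),ey@(X[:2]-o),X[2]]*1000
for n in('top','scene'):
    p=bot.camera(n); c=np.array([[.5426,-.1098,.058],[.5496,-.0928,.0581]][n=='top'])
    for k,h in(('cap_top',.038),('slider_grip',.023),('jaw_face',.017)):
        for q in bot.mark_of(k,p)[:1]:
            O,d=ray(p,q['at']); X=O+d*((h-(O-c)@N)/(d@N)); print(n,k,q['p'],np.array(q['at']),'stand',st(X))
    a=p['pixels'][230:310,320:430] if n=='top' else p['pixels'][260:340,290:400]
    cv2.imwrite(f'pics/{sys.argv[1]}{n}.png',cv2.resize(a,None,fx=7,fy=7,interpolation=3))
E
python3 m.py a
```

```text
top cap_top 0.39 [344.2 271.2] stand [-26.3  74.5  84.6]
top slider_grip 0.18 [303.1 235.1] stand [ 31.9 182.6 100.9]
scene cap_top 0.46 [328.  291.5] stand [-31.2  68.3  83.2]
scene slider_grip 0.65 [362.5 315.6] stand [ 1.   0.5 84.4]
```

View pics/ascene.png

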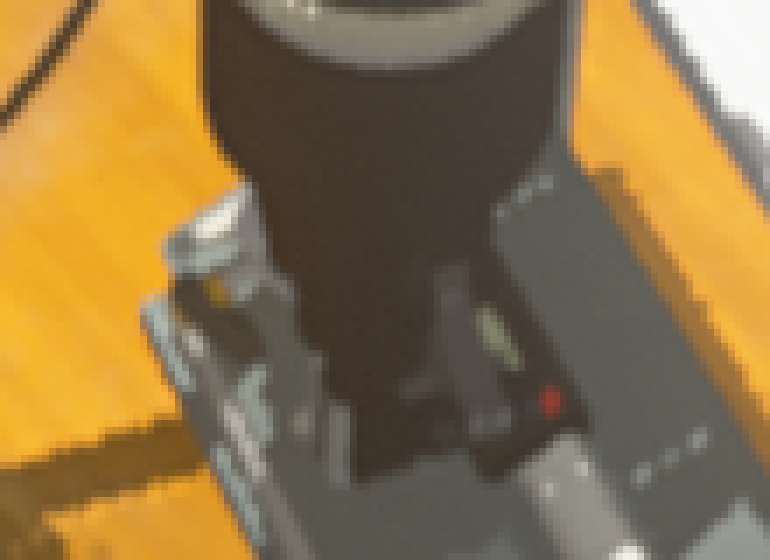

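The head followed the fingers (red button at crop 550,400), by about 16 mm so far, leaving roughly 28 mm. I'll advance 20 mm more, then creep.

Call:
drive_tool([
  {"hand":0,"roll":0,"dp":[0.7,3,0]},
  {"hand":0,"roll":0,"dp":[1.5,6,0]},
  {"hand":0,"roll":0,"dp":[2.3,9,0]},
  {"hand":0,"roll":0,"dp":[3,12,0]},
  {"hand":0,"roll":0,"dp":[3.8,15,0]},
  {"hand":0,"roll":0,"dp":[4.3,17,0]},
  {"hand":0,"roll":0,"dp":[4.8,19,0]},
  {"hand":0,"roll":0,"dp":[4.8,19,0]},
])

```text
t: 11.6
position: [0.5264, -0.0496, 0.0603]
ee_rot: [0.123, 0.992, -0.0, -0.0]
contact_force: [-0.8, -1.1, -0.2]
width: 0.0002
finger_force: 0.0
```

```bash
python3 m.py b
```

```text
scene slider_grip 0.72 [325.2 289.5] stand [-29.1  86.   67.1]
```

View pics/bscene.png

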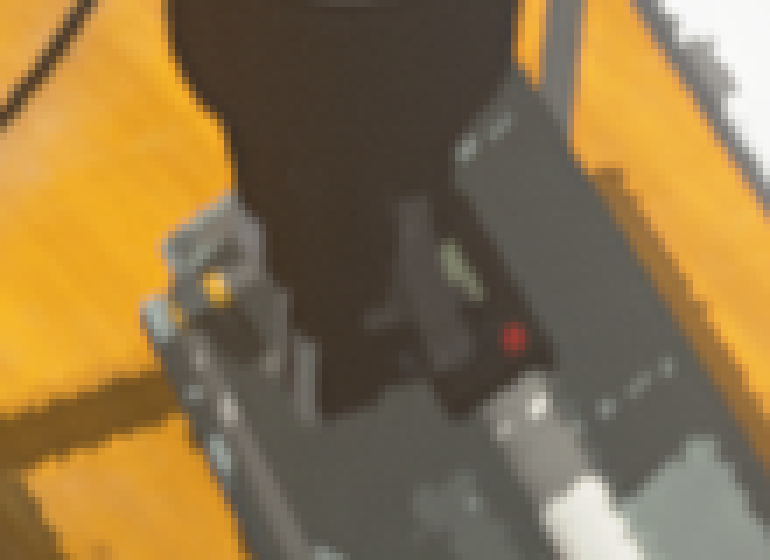

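The jaw tip (crop 275,330) still has a small gap to the cap, so I'll creep on.

Call:
drive_tool([
  {"hand":0,"roll":0,"dp":[0.2,1,0]},
  {"hand":0,"roll":0,"dp":[0.5,2,0]},
  {"hand":0,"roll":0,"dp":[0.7,3,0]},
  {"hand":0,"roll":0,"dp":[1,4,0]},
  {"hand":0,"roll":0,"dp":[1,4,0]},
])

```text
t: 12.62
position: [0.5274, -0.0456, 0.0603]
ee_rot: [0.124, 0.992, -0.0, -0.0]
contact_force: [-0.3, -0.8, -0.0]
width: -0.0001
finger_force: 0.1
```

Call:
drive_tool([
  {"hand":0,"roll":0,"dp":[0.1,0.5,0]},
  {"hand":0,"roll":0,"dp":[0.2,1,0]},
  {"hand":0,"roll":0,"dp":[0.3,1.5,0]},
  {"hand":0,"roll":0,"dp":[0.5,2,0]},
  {"hand":0,"roll":0,"dp":[0.5,2,0]},
])

```text
t: 13.25
position: [0.5279, -0.044, 0.0603]
ee_rot: [0.123, 0.992, -0.0, -0.0]
contact_force: [-1.2, -3.4, 0.4]
width: 0.0002
finger_force: 1.2
```

Call:
drive_tool([
  {"hand":0,"roll":0,"dp":[0.1,0.3,0]},
  {"hand":0,"roll":0,"dp":[0.2,0.7,0]},
  {"hand":0,"roll":0,"dp":[0.2,0.7,0]},
  {"hand":0,"roll":0,"dp":[0.2,0.7,0]},
])

```text
t: 13.75
position: [0.528, -0.0436, 0.0603]
ee_rot: [0.123, 0.992, -0.0, -0.0]
contact_force: [-1.4, -6.3, -0.3]
width: 0.0002
finger_force: 2.6
```

```bash
python3 m.py c
```

```text
top slider_grip 0.72 [305.  234.5] stand [ 33.9 178.6 102.1]
scene cap_top 0.54 [326.6 290. ] stand [-32.1  72.5  82.7]
scene slider_grip 0.56 [353.7 304.9] stand [-2.5 27.  82.3]
scene jaw_face 0.35 [359.3 346. ] stand [-21.5 -38.8  64.4]
```

View pics/cscene.png

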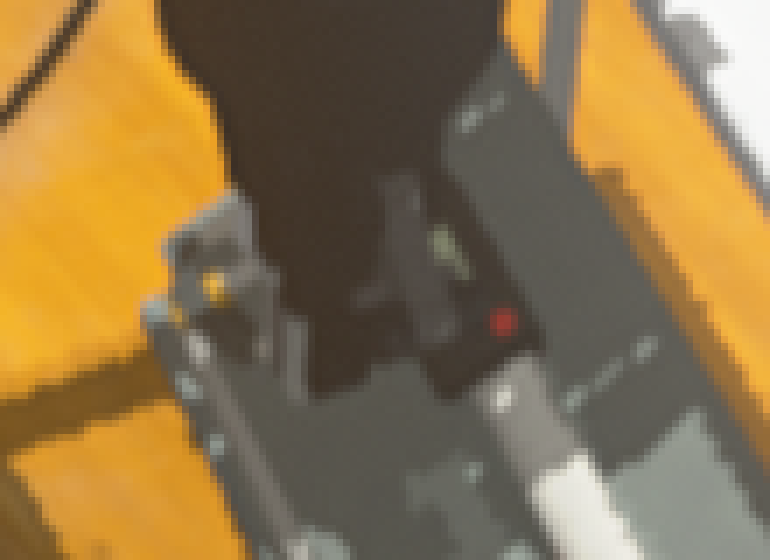

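The force rose stiffly to about 6 N at the expected travel (43 mm), so the jaw is on the collar. I'll let go.

Call:
drive_tool([
  {"hand":0,"roll":0,"dp":[-0.5,-2,0]},
  {"hand":0,"roll":0,"dp":[-2.5,-10,0]},
  {"hand":0,"roll":0,"dp":[-5,-15,0]},
  {"hand":0,"roll":0,"dp":[-8,-15,20]},
  {"hand":0,"roll":0,"dp":[-20,-15,60]},
  {"hand":0,"roll":0,"dp":[-60,-15,100]},
  {"hand":0,"roll":0,"dp":[-110,40,110]},
  {"hand":0,"roll":0,"dp":[-110,90,110]},
  {"hand":0,"roll":0,"dp":[-110,140,110]},
  {"hand":0,"roll":0,"dp":[-110,140,110]},
  {"hand":0,"roll":0,"dp":[-110,140,110]},
])

```text
t: 15.52
position: [0.418, 0.0966, 0.1702]
ee_rot: [0.123, 0.992, -0.0, -0.0]
contact_force: [0.2, -0.1, -0.1]
width: 0.0001
finger_force: 0.0
```

```bash
python3 m.py d
```

```text
top cap_top 0.62 [346.8 275.6] stand [-34.3  66.6  80. ]
top slider_grip 0.58 [363.  258.8] stand [10.1 38.9 88.2]
top jaw_face 0.89 [351.9 267.9] stand [-13.1  58.7  67.9]
scene cap_top 0.55 [324.9 289.4] stand [-33.9  75.6  81.6]
scene slider_grip 0.76 [357.3 304.7] stand [ 2.1 23.3 85. ]
scene jaw_face 0.91 [334.7 302.9] stand [-23.9  56.   63.1]
```

View pics/dscene.png

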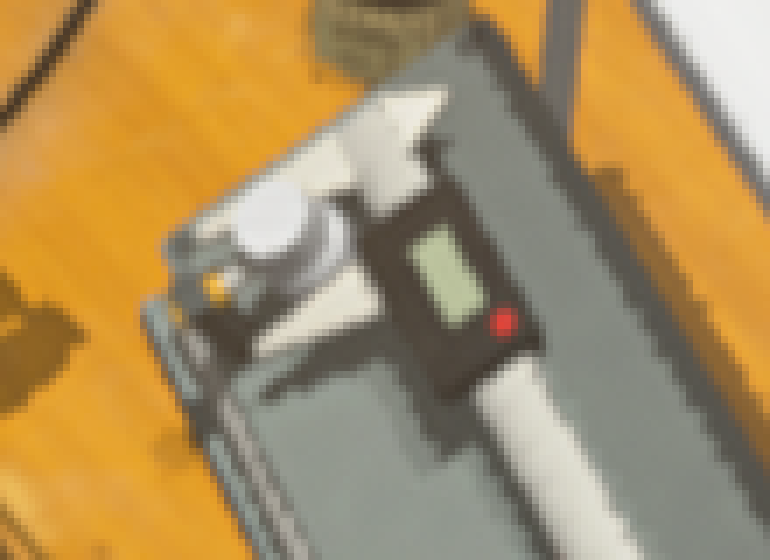

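The jaw (crop 320,300) lies against the collar (325,255), the cap is home, and the red button is exactly where it was under load (503,322). I'm handing in.

```bash
python3 -c "
from station import bot
print(bot.hand_in())"
```

```text
the job is handed in; nothing more can be done
None
```

The cap is pressed home and the caliper jaw was closed onto its collar at about 6 N, then released and left touching; the job is handed in at about 15.6 s on the robot's clock, and hand-in returned no verdict.

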